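Press the retaining caps home in order on the blade fixture

ROBOT

A 6-joint arm with a two-finger parallel gripper is mounted at the origin on the work surface. World frame = base frame: x ahead of the robot, y to its left, z up, the work surface at z = 0. Lengths are in mm, angles in rad, forces in N, time in s.
With the tool pointing down it reaches from about 375 to 825 mm from the base axis. Payload 5.5 kg.
Tool frame: the origin (TCP) lies where the fingers leave the gripper's body, on its centre line; the fingertips stand 73 mm ahead of it and the grasp point (between the pads) lies 54 mm ahead of it; z points along the fingers, x is the direction in which the jaws open and shut, and the axes are right-handed (so a half turn about z gives the same grasp; the last joint's range is limited). The gripper opens to 85 mm and grips with 20 to 120 N. Pads are 22 mm wide; open, the fingers measure 114 mm over their backs; the gripper's body (76 mm by 85 mm) begins 54 mm behind the grasp point. The pads swing forward as they close: fully open they stand 13 mm farther back than shut.
Start: joints at [1.211, 0.314, -0.047, 1.21, 0, 1.571], TCP at [211.249, 561.577, 303.899] pointing down, gripper open.
Joint ranges: [-2.67, 2.67], [-0.69, 1.73], [-1.03, 1.25], [-2.08, 2.16], [-1.42, 1.45], [-3.14, 3.14]. Speed limits (rad/s): [2.39, 2.39, 3.01, 3.14, 3.14, 3.14].

INTERFACE

Orientations are given as a rotation vector (axis times angle).
In Python, from rig import ctrl gives the robot as it stands.
- The arm moves only by the tool send_rows, never from a script. Its argument "targets" is a list of rows, each a list of 3 entries, a list of its own where there are three numbers: the opening, from 0 (shut) to 1 (fully open), then the shift along the world's x, y, z normalised to -1 to 1, where 1 is 0.2 m, then the turn, a rotation vector about the world's x, y, z normalised to -1 to 1, where 1 is 60 degrees. In form: [[fingers, [tx, ty, tz], [rx, ry, rz]], ...]. A call has 1 to 5 rows; each row is the pose to reach, as a shift and turn from the pose commanded when the call began; what a row does not reach only later rows make up. A row lasts 1/12 s, in which the tool goes at most 41.7 mm and 7.16 degrees, less where a joint would pass 70% of its speed; a pose out of reach is approached as far as the arm can. A call with a number of a shift or a turn outside -1 to 1 is refused whole. A call with a gripper value outside its range is refused whole. The fingers move at their own pace and stop on an object; the grip force is fixed at half the most. Time passes only in rows, so rows that repeat a pose let the fingers close. It gives the time, the measured TCP pose, the force and the opening at its end, in the units of the state.
- ctrl.get_obs(): the state, without advancing time (a new reading comes with each control period).
- ctrl.camera(name): name is "scene" or "top" or "wrist"; returns a dict with "color" (400x640x3 uint8, red, green, blue), "fx", "fy", "cx", "cy" (pixels), "position" and "rotation" of the camera in the world. Camera axes: x right, y down, z forward; pixel columns grow to the right and rows downward; lengths in mm; the calibration is good to about 2 mm. The wrist camera is an equidistant fisheye: a pixel r from the principal point sees the ray r / f radians off the axis. A picture is of the moment at which its call begins. There is no depth.
- ctrl.close_job(): hands the job in, once; it reports no verdict.
The state is a dict: "t": time; "joint_positions": joint angles; "qd": joint speeds; "joint_torque": joint torques, N m; "position": TCP position; "eef_rot": TCP orientation; "ft_force": force on the tool from outside, world axes, zero at the start; "ft_torque": the same for the moment, N m; "gripper_width": opening from 0.0 (shut) to 1.0 (fully open).
Only numpy, scipy, OpenCV 4.12 (cv2) and the standard library are available. Lean on these libraries where they do the work, as an engineer would, in place of code of your own. Each camera call takes 0.05 s, during which the arm holds its last target.

TASK

With a fingertip, press the blue retaining cap gently straight down until it sits home on the rubber washer, then the yellow cap, then the green one, in that order. Leave the red cap raised as it is, since it waits for rework. Only touch the caps: do not pull up, lift or carry anything, do not press or knock the assemblies hard, and leave the loose spacer, bush, bin and screwdriver where they are.

Things in the scene. Friction and masses are not known exactly. Their poses are not given: they have to be found in the camera images.
- plate: Fixed aluminium fixture plate, 250 (x) x 350 (y) x 20 mm thick, standing on feet; origin on the bench under its centre, z up, its top face 35 mm above the bench. A black pull handle sticks out 38 mm from its -y end. Six blade assemblies stand on it in two rows (rows 110 mm apart along the plate's x) of three (110 mm apart along its y), in any order. The plate is turned up to 20 degrees on the bench.
- post_blue: Fixed blade assembly carrying the blue cap: turned steel foot 48 mm wide, 16 mm high, four thin steel blades 3 mm thick reaching out 39 mm from the axis with their tops 19 mm above the plate, on them a black rubber washer 30 mm wide and 3 mm thick, and a brass stud 8 mm wide up the middle. Origin on the plate's top face, on the axis; z up.
- cap_blue_top (a point): Centre of the flat top (22 mm across) of the blue retaining cap: a round plastic cap 28 mm wide, 24 mm high, on the stud of its blade assembly. Raised, this point is 56 mm above the plate (91 mm above the bench) and a 10 mm gap shows between the cap and the rubber washer on the blades; pressed home it is 46 mm above the plate and the cap rests on the washer. Moves with the cap.
- cap_blue (a joint): How far the blue cap is pressed down its stud, m: 0 = fully raised (starts between 0 and 0.002), 0.010 = home, at a firm stop on the washer, so meet it slowly (15 mm/s or less; faster knocks it hard); negative = pulled up. It slides straight down against about 3 N of friction, stays where it is left and does not spring back.
- post_yellow: Fixed blade assembly carrying the yellow cap: turned steel foot 48 mm wide, 16 mm high, four thin steel blades 3 mm thick reaching out 39 mm from the axis with their tops 19 mm above the plate, on them a black rubber washer 30 mm wide and 3 mm thick, and a brass stud 8 mm wide up the middle. Origin on the plate's top face, on the axis; z up.
- cap_yellow_top (a point): Centre of the flat top (22 mm across) of the yellow retaining cap: a round plastic cap 28 mm wide, 24 mm high, on the stud of its blade assembly. Raised, this point is 56 mm above the plate (91 mm above the bench) and a 10 mm gap shows between the cap and the rubber washer on the blades; pressed home it is 46 mm above the plate and the cap rests on the washer. Moves with the cap.
- cap_yellow (a joint): How far the yellow cap is pressed down its stud, m: 0 = fully raised (starts between 0 and 0.002), 0.010 = home, at a firm stop on the washer, so meet it slowly (15 mm/s or less; faster knocks it hard); negative = pulled up. It slides straight down against about 3 N of friction, stays where it is left and does not spring back.
- post_green: Fixed blade assembly carrying the green cap: turned steel foot 48 mm wide, 16 mm high, four thin steel blades 3 mm thick reaching out 39 mm from the axis with their tops 19 mm above the plate, on them a black rubber washer 30 mm wide and 3 mm thick, and a brass stud 8 mm wide up the middle. Origin on the plate's top face, on the axis; z up.
- cap_green_top (a point): Centre of the flat top (22 mm across) of the green retaining cap: a round plastic cap 28 mm wide, 24 mm high, on the stud of its blade assembly. Raised, this point is 56 mm above the plate (91 mm above the bench) and a 10 mm gap shows between the cap and the rubber washer on the blades; pressed home it is 46 mm above the plate and the cap rests on the washer. Moves with the cap.
- cap_green (a joint): How far the green cap is pressed down its stud, m: 0 = fully raised (starts between 0 and 0.002), 0.010 = home, at a firm stop on the washer, so meet it slowly (15 mm/s or less; faster knocks it hard); negative = pulled up. It slides straight down against about 3 N of friction, stays where it is left and does not spring back.
- post_red: Fixed blade assembly carrying the red cap: turned steel foot 48 mm wide, 16 mm high, four thin steel blades 3 mm thick reaching out 39 mm from the axis with their tops 19 mm above the plate, on them a black rubber washer 30 mm wide and 3 mm thick, and a brass stud 8 mm wide up the middle. Origin on the plate's top face, on the axis; z up.
- cap_red_top (a point): Centre of the flat top (22 mm across) of the red retaining cap: a round plastic cap 28 mm wide, 24 mm high, on the stud of its blade assembly. Raised, this point is 56 mm above the plate (91 mm above the bench) and a 10 mm gap shows between the cap and the rubber washer on the blades; pressed home it is 46 mm above the plate and the cap rests on the washer. Moves with the cap.
- cap_red (a joint): How far the red cap is pressed down its stud, m: 0 = fully raised (starts between 0 and 0.002), 0.010 = home, at a firm stop on the washer, so meet it slowly (15 mm/s or less; faster knocks it hard); negative = pulled up. It slides straight down against about 3 N of friction, stays where it is left and does not spring back.
- post_bare1: Fixed blade assembly without a cap (bare brass stud, its top 43 mm above the plate), otherwise like the others: 48 mm foot, blades reaching 39 mm from the axis. Origin on the plate's top face, on the axis.
- post_bare2: Fixed blade assembly without a cap (bare brass stud, its top 43 mm above the plate), otherwise like the others: 48 mm foot, blades reaching 39 mm from the axis. Origin on the plate's top face, on the axis.
- spacer: Loose dark steel spacer ring, 30 mm wide, 22 mm high, standing on the plate between four assemblies; origin at its underside's centre. Leave alone.
- bush: Loose brass flanged bush, flange 32 mm and neck 20 mm wide, 26 mm high, standing on the plate between four assemblies; origin at its underside's centre. Leave alone.
- bin: Loose blue bin of steel nuts, 160 (x) x 100 (y) x 70 mm high, on the bench off the plate's +y end; origin at its underside's centre. Leave alone.
- screwdriver: Loose screwdriver with black handle, lying along its x on the bench off the plate's -y end, under 40 mm high; origin under its middle. Leave alone.

How it is judged:
By the outcome, as a careful person would: the job done as asked, in the order asked, and still so for the second after the job is handed in, with the robot touching nothing.
It also fails if it takes over 45 s, if anything falls off the work surface, if the arm or the gripper's body presses on something with over 40 N, if the wrist force passes 120 N, or if a joint passes its speed limit or range.

## Working session

There is one attempt and no reset: what is moved stays moved. The work goes in short steps, Python scripts to look and compute and a tool call to move; the robot and the scene stay as the last step left them, time stands still between calls to the robot, and variables do not carry over. Pictures are saved under pics/ and viewed, and the job is handed in when it is done.

Besides the shell and the picture viewer there is one more tool, called after "Call:" as name(argument=value, ...), one argument or row to a line, values as JSON. send_rows: Moves the arm, as the interface text tells. Scaled input: -1 to 1 covers 0.2 m each way for a shift and 60 degrees each way for a turn. Its arguments: {"type":"object","properties":{"targets":{"type":"array","items":{"type":"array"}}},"required":["targets"]}

```bash
mkdir -p pics; ls; python3 - <<'E'
from rig import ctrl
import cv2
o=ctrl.get_obs()
print({k:o[k] for k in('t','position','eef_rot','ft_force','gripper_width')})
for n in('top','scene','wrist'):
    c=ctrl.camera(n); cv2.imwrite(f'pics/{n}0.png',c['color'][:,:,::-1])
    print(n,c['fx'],c['fy'],c['cx'],c['cy'],c['position'],c['rotation'])
E
```

```text
pics
{'t': 0.0, 'position': array([211.11144275, 561.13959251, 303.030788  ]), 'eef_rot': array([ 2.58229376e+00,  1.78746252e+00, -2.20751598e-03]), 'ft_force': array([-0.48621784, -0.95765457, -0.05028003]), 'gripper_width': 1.0000522596466446}
top 392.6200976479765 392.6200976479765 317.65384435693136 197.89171416946985 [ 464.54512203    8.6645718  1099.53351499] [-2.13881132  2.19370203 -0.09989977]
scene 426.65364013956076 426.65364013956076 319.51641684394275 197.42817133002586 [995.18623902 222.04822945 788.72575199] [-1.46181423 -2.32660886  0.67232013]
wrist 309.70691628693146 309.70691628693146 320.0367411369258 203.47473969978654 [133.46893913 592.07905045 373.78284875] [2.34714123 1.62553777 0.27218708]
```

View pics/top0.png

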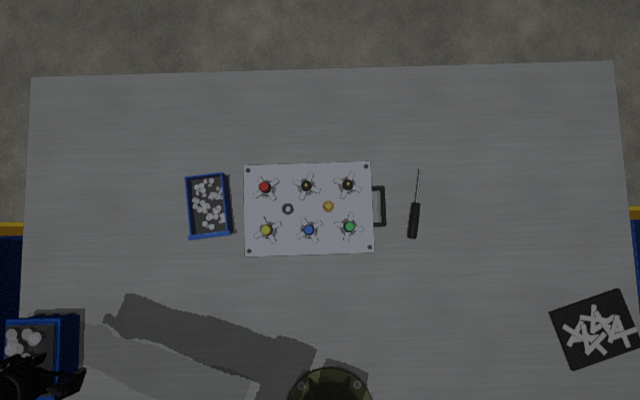

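View pics/scene0.png

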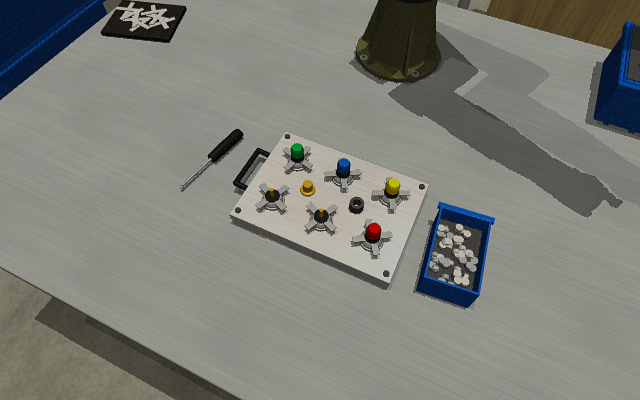

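View pics/wrist0.png

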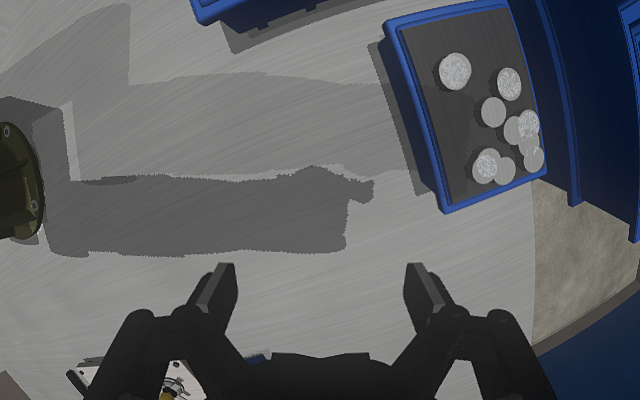

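The top view shows yellow (265,230), blue (308,230) and green (349,226) in the near row, with red at (265,187). I'll measure them now.

```bash
cat > h.py <<'E'
import numpy as np,cv2
from scipy.spatial.transform import Rotation as R
def ray(c,u,v):
    d=np.array([(u-c['cx'])/c['fx'],(v-c['cy'])/c['fy'],1.]); return R.from_rotvec(c['rotation']).apply(d) if np.ndim(c['rotation'])==1 else np.array(c['rotation'])@d
def onz(c,u,v,z):
    d=ray(c,u,v);p=np.array(c['position']);return p+d*(z-p[2])/d[2]
def proj(c,P):
    q=R.from_rotvec(c['rotation']).inv().apply(np.array(P)-c['position']);return q[0]/q[2]*c['fx']+c['cx'],q[1]/q[2]*c['fy']+c['cy']
HS={'red':[(0,6),(174,179)],'yellow':[(26,33)],'green':[(50,85)],'blue':[(104,122)]}
def blobs(c,box,smin=140):
    hsv=cv2.cvtColor(c['color'],cv2.COLOR_RGB2HSV);out={}
    for k,rs in HS.items():
        m=np.zeros(hsv.shape[:2],np.uint8)
        for a,b in rs:m|=cv2.inRange(hsv,(a,smin,60),(b,255,255))
        x0,y0,x1,y1=box;mm=np.zeros_like(m);mm[y0:y1,x0:x1]=m[y0:y1,x0:x1]
        n,l,s,ce=cv2.connectedComponentsWithStats(mm)
        if n>1:
            i=1+np.argmax(s[1:,4]);out[k]=(ce[i],s[i])
    return out
E
python3 - <<'E'
from rig import ctrl
from h import *
t=ctrl.camera('top');s=ctrl.camera('scene')
bt=blobs(t,(243,160,375,258));bs=blobs(s,(230,130,430,285))
for k in HS:
    if k in bt: ce,st=bt[k];print(k,'top',ce.round(1),st,onz(t,*ce,85).round(1))
    if k in bs: ce,st=bs[k];print(k,'scene',ce.round(1),st,onz(s,*ce,79).round(1))
cv2.imwrite('pics/topc.png',cv2.resize(t['color'][155:265,180:380,::-1],None,fx=4,fy=4,interpolation=cv2.INTER_NEAREST))
cv2.imwrite('pics/scenec.png',cv2.resize(s['color'][125:290,225:435,::-1],None,fx=3.5,fy=3.5,interpolation=cv2.INTER_NEAREST))
E
```

```text
red top [263.9 186.1] [260 182   9   9  65] [600.8 154.8  85. ]
red scene [373.3 230.9] [366 223  15  17 192] [602.7 157.8  79. ]
yellow top [264.6 229.5] [261 225   9  10  51] [488.1 154.1  85. ]
yellow scene [393.6 182.4] [389 178  11  10  77] [480.9 153.8  79. ]
green top [352.6 225. ] [352 223   2   5   5] [493.9 -73.   85. ]
green scene [296.8 149.6] [292 143  12  16 123] [491.3 -61.2  79. ]
blue top [308.3 229.2] [304 225  10   9  69] [485.9  41.4  85. ]
blue scene [343.4 165.9] [338 158  12  16 157] [487.4  45.5  79. ]
```

View pics/topc.png

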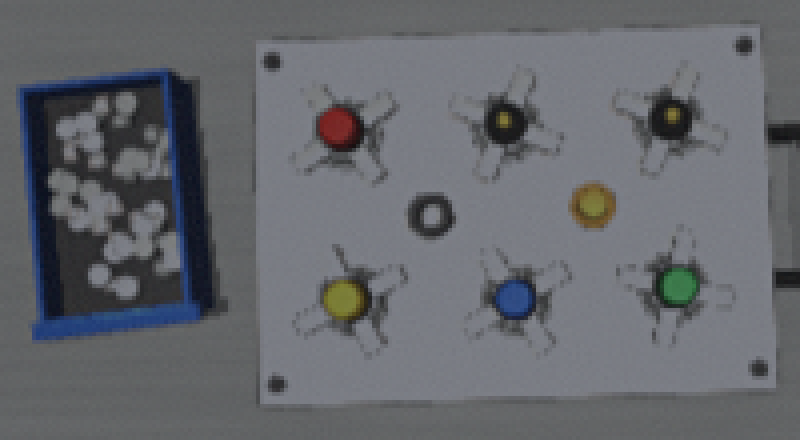

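View pics/scenec.png

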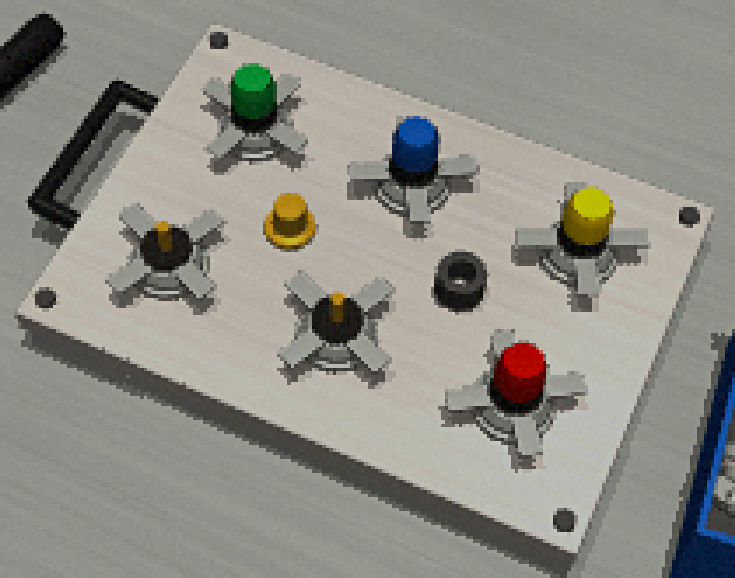

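```bash
python3 - <<'E'
from rig import ctrl
from h import *
t=ctrl.camera('top');s=ctrl.camera('scene')
HS['green']=[(45,90)]
bt=blobs(t,(243,160,375,258),90);bs=blobs(s,(230,130,430,285),130)
P={}
for k in HS:
    ce,st=bt[k]; P[k]=onz(t,*ce,88)[:2]
    # triangulate w/ scene blob bbox center
    b=bs[k][1]; us,vs=bs[k][0]
    d1=ray(t,*ce);d2=ray(s,us,vs);A=np.c_[d1,-d2];x=np.linalg.lstsq(A,s['position']-t['position'],rcond=None)[0]
    print(k,ce.round(1),st[:5],P[k].round(1),'tri',(t['position']+d1*x[0]).round(1),(s['position']+d2*x[1]).round(1),bs[k][0].round(1),b)
# lattice fit
L={'yellow':(-55,110),'blue':(-55,0),'green':(-55,-110),'red':(55,110)}
a=np.array([L[k] for k in L],float);b=np.array([P[k] for k in L])
ac=a-a.mean(0);bc=b-b.mean(0)
U,S,V=np.linalg.svd(ac.T@bc);Rm=(U@V).T
print('yaw',np.degrees(np.arctan2(Rm[1,0],Rm[0,0])))
for i,k in enumerate(L):print(k,(Rm@ac[i]+b.mean(0)).round(1),b[i].round(1))
E
```

```text
red [263.8 186.1] [260 182   9   9  70] [600.4 154.4] tri [601.9 156.   76.7] [601.4 157.8  76.8] [373.4 230.8] [366 223  15  17 193]
yellow [264.9 229.6] [261 225   9  10  66] [487.7 153. ] tri [487.7 153.   87.5] [487.2 154.7  87.7] [393.6 182.4] [389 178  11  10  77]
green [349.4 226. ] [345 222  10   9  68] [491.4 -64.5] tri [491.7 -65.2  77.8] [490.1 -61.7  77.5] [296.9 149.5] [291 143  13  16 122]
blue [308.1 229.3] [304 225  10  10  74] [485.5  41.8] tri [485.8  42.2  75.5] [484.9  44.4  75.6] [343.3 165.9] [338 158  12  16 156]
yaw 0.4111649439485406
yellow [488.2 153.5] [487.7 153. ]
blue [489.   43.5] [485.5  41.8]
green [489.7 -66.5] [491.4 -64.5]
red [598.2 154.3] [600.4 154.4]
```

Call:
send_rows(
  targets=[
    [0,[0.15,-0.15,0],[0,0,0]],
    [0,[0.25,-0.35,0],[0,0,0]],
    [0,[0.35,-0.55,0],[0,0,0]],
    [0,[0.45,-0.75,0],[0,0,0]],
    [0,[0.5,-0.9,0],[0,0,0]],
  ],
)

```text
t: 0.77
position: [312.1, 380.1, 303.8]
eef_rot: [2.583, 1.788, 0.001]
ft_force: [1.0, -0.2, -0.1]
gripper_width: 0.298
```

Call:
send_rows(
  targets=[
    [0,[0.1,-0.2,0],[0,0,0]],
    [0,[0.2,-0.4,0],[0,0,0]],
    [0,[0.3,-0.6,0],[0,0,0]],
    [0,[0.4,-0.8,0],[0,0,0]],
    [0,[0.5,-0.95,0],[0,0,0]],
  ],
)

```text
t: 1.18
position: [407.8, 195.1, 304.2]
eef_rot: [2.583, 1.789, 0.001]
ft_force: [1.2, 1.1, -0.4]
gripper_width: 0.001
```

Call:
send_rows(
  targets=[
    [0,[0.1,-0.2,-0.1],[0,0,0]],
    [0,[0.2,-0.4,-0.2],[0,0,0]],
    [0,[0.3,-0.55,-0.3],[0,0,0]],
    [0,[0.375,-0.7,-0.4],[0,0,0]],
    [0,[0.375,-0.745,-0.4],[0,0,0]],
  ],
)

```text
t: 1.6
position: [483.4, 44.9, 221.4]
eef_rot: [2.585, 1.784, -0.003]
ft_force: [0.2, 0.0, -0.3]
gripper_width: -0.002
```

```bash
python3 - <<'E'
from rig import ctrl
import cv2
o=ctrl.get_obs()
print(o['t'],o['position'],o['eef_rot'],o['joint_positions'],o['gripper_width'])
for n in('wrist','scene'):
    c=ctrl.camera(n); cv2.imwrite(f'pics/{n}1.png',c['color'][:,:,::-1])
    print(c['position'],c['rotation'])
E
```

```text
1.6 [483.42298678  44.91624712 221.38309362] [ 2.58537073  1.78437699 -0.0031972 ] [ 0.09328359  0.15316412 -0.44708219  0.9722128  -0.00119665  0.45586803] -0.0017930125103637505
[405.91894658  76.01340606 292.10516442] [2.34981658 1.62272216 0.27047994]
[995.18623902 222.04822945 788.72575199] [-1.46181423 -2.32660886  0.67232013]
```

View pics/wrist1.png

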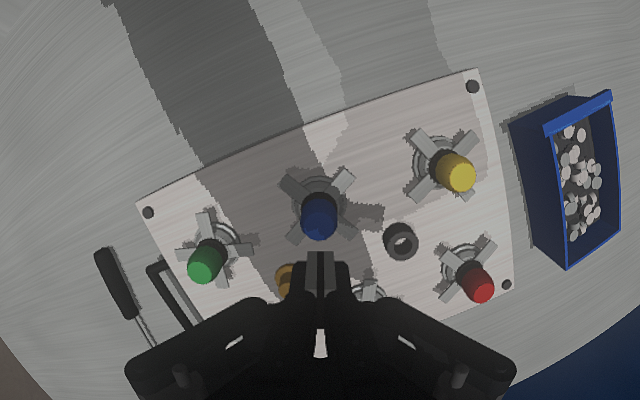

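View pics/scene1.png

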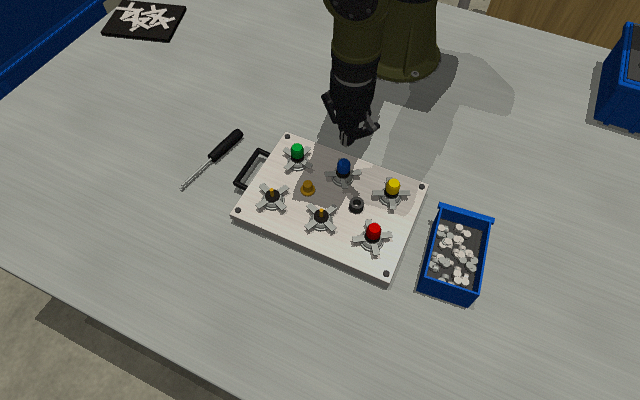

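Wrist view: blue cap (319,215), yellow (456,173), green (207,263), with closed fingertips at about (320,258). Crops next, to pick out the flat tops.

```bash
python3 - <<'E'
import cv2,numpy as np
i=cv2.imread('pics/wrist1.png')
r=[i[y:y+60,x:x+60] for x,y in((290,180),(425,145),(180,230),(445,245))]
r=[cv2.resize(cv2.convertScaleAbs(a,alpha=1.8),None,fx=6,fy=6,interpolation=cv2.INTER_NEAREST) for a in r]
cv2.imwrite('pics/wc.png',cv2.resize(np.vstack([np.hstack(r[:2]),np.hstack(r[2:])]),(600,600)))
E
```

```text
(no output)
```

View pics/wc.png

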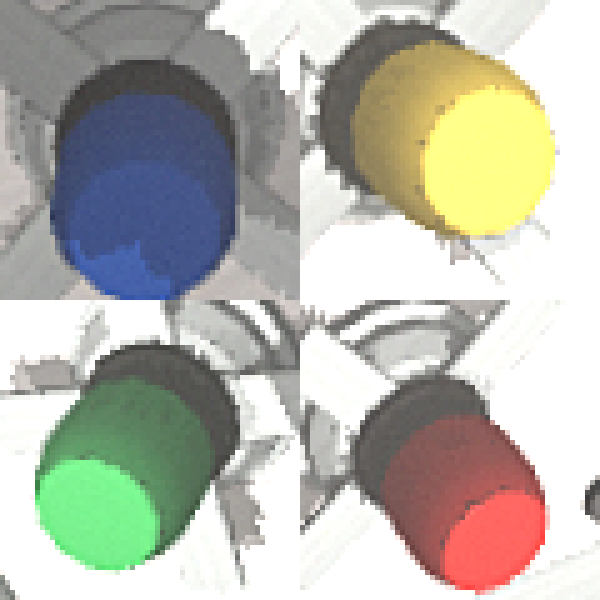

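```bash
cat >> h.py <<'E'
def wray(c,u,v):
    x=u-c['cx'];y=v-c['cy'];r=np.hypot(x,y);th=r/c['fx']
    return R.from_rotvec(c['rotation']).apply([np.sin(th)*x/r,np.sin(th)*y/r,np.cos(th)])
def wonz(c,u,v,z):
    d=wray(c,u,v);p=np.array(c['position']);return p+d*(z-p[2])/d[2]
E
python3 - <<'E'
from rig import ctrl
from h import *
c=ctrl.camera('wrist')
px={'yellow':(462.6,177.2),'blue':(319,225.8),'green':(199.4,273),'red':(484.2,293.2)}
px={k:(u-.0,v-.0) for k,(u,v) in px.items()}
P={k:wonz(c,u,v,90)[:2] for k,(u,v) in px.items()}
L={'yellow':(-55,110),'blue':(-55,0),'green':(-55,-110),'red':(55,110)}
a=np.array([L[k] for k in L],float);b=np.array([P[k] for k in L])
ac=a-a.mean(0);bc=b-b.mean(0)
U,S,V=np.linalg.svd(ac.T@bc);Rm=(U@V).T
print('yaw',np.degrees(np.arctan2(Rm[1,0],Rm[0,0])))
for i,k in enumerate(L):print(k,(Rm@ac[i]+b.mean(0)).round(1),b[i].round(1))
print('tip px', wonz(c,320,258,148))
o=ctrl.get_obs();print(o['position'],R.from_rotvec(o['eef_rot']).as_matrix().round(3))
E
```

```text
yaw 0.31287504032817315
yellow [488.7 156.8] [488.2 155.5]
blue [489.3  46.8] [485.7  44.9]
green [489.9 -63.2] [491.2 -61.1]
red [598.7 157.4] [601.6 158.5]
tip px [480.40485945  47.80249295 148.        ]
[482.50418725  46.89211236 223.17723426] [[ 0.355  0.935 -0.002]
 [ 0.935 -0.355  0.   ]
 [-0.001 -0.002 -1.   ]]
```

Call:
send_rows(
  targets=[
    [0,[0,0.005,-0.06],[0,0,0]],
    [0,[0,0.005,-0.12],[0,0,0]],
    [0,[0,0.005,-0.18],[0,0,0]],
    [0,[0,0.005,-0.22],[0,0,0]],
    [0,[0,0.005,-0.22],[0,0,0]],
  ],
)

```text
t: 2.17
position: [481.8, 50.1, 179.0]
eef_rot: [-2.581, -1.789, 0.002]
ft_force: [0.0, 0.5, -0.6]
gripper_width: 0.001
```

```bash
cat > look.py <<'E'
import sys
from rig import ctrl
from h import *
tag=sys.argv[1];sx,sy=int(sys.argv[2]),int(sys.argv[3])
c=ctrl.camera('wrist');s=ctrl.camera('scene');o=ctrl.get_obs()
print(o['t'],o['position'].round(1),o['ft_force'].round(1),c['position'].round(1))
a=cv2.resize(cv2.convertScaleAbs(c['color'][170:290,260:380,::-1],alpha=1.6),(480,480),interpolation=cv2.INTER_NEAREST)
b=cv2.resize(s['color'][sy-40:sy+40,sx-25:sx+25,::-1],(300,480),interpolation=cv2.INTER_NEAREST)
cv2.imwrite(f'pics/{tag}.png',np.hstack([a,b]))
E
python3 look.py b1 343 165
```

```text
2.2667 [482.8  49.8 180.4] [-0.6 -0.3  0.8] [404.2  80.7 249.8]
```

View pics/b1.png

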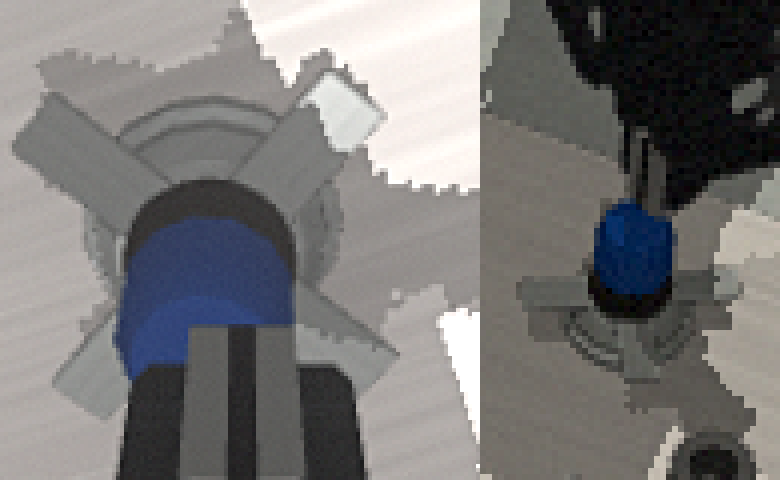

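Call:
send_rows(
  targets=[
    [0,[0.01,-0.015,0],[0,0,0]],
    [0,[0.018,-0.03,0],[0,0,0]],
    [0,[0.018,-0.03,0],[0,0,0]],
    [0,[0.018,-0.03,0],[0,0,0]],
  ],
)

```text
t: 2.6
position: [486.9, 42.9, 180.4]
eef_rot: [2.583, 1.787, 0.001]
ft_force: [-0.5, 0.5, 0.2]
gripper_width: 0.001
```

```bash
python3 look.py b2 343 165
```

```text
2.7 [486.6  43.  180.1] [ 0.  -0.2 -0.1] [409.1  73.7 251. ]
```

View pics/b2.png

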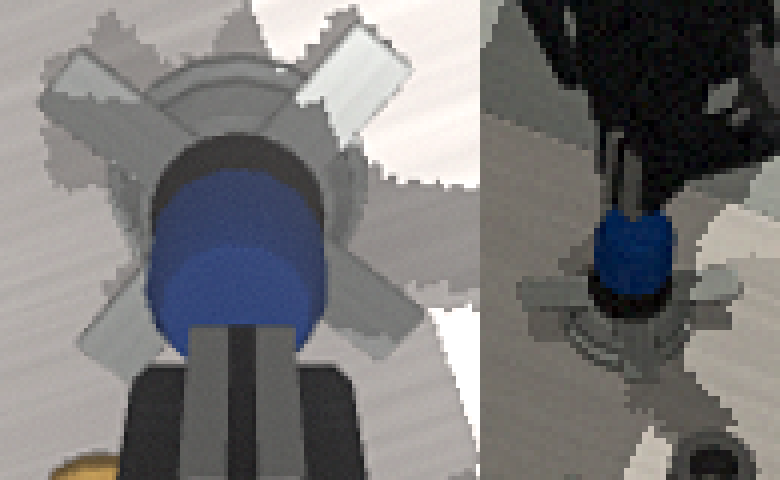

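```bash
python3 - <<'E'
from rig import ctrl
from h import *
c=ctrl.camera('wrist');o=ctrl.get_obs();Ty=np.array([.935,-.355]);Tx=np.array([.355,.935])
for n,u,v,z in(('disc',319.4,247,90),('discfar',319.4,230.8,90),('tipedge',320.5,251.2,107),):
    p=wonz(c,u,v,z);d=p[:2]-np.array([486.5,43.2]);print(n,p.round(1),'tool x,y',(d@Tx).round(1),(d@Ty).round(1))
E
```

```text
disc [485.9  44.6  90. ] tool x,y 1.1 -1.1
discfar [476.2  48.3  90. ] tool x,y 1.1 -11.4
tipedge [480.3  47.4 107. ] tool x,y 1.7 -7.3
```

Call:
send_rows(
  targets=[
    [0,[-0.003,0.001,-0.012],[0,0,0]],
    [0,[-0.005,0.002,-0.024],[0,0,0]],
    [0,[-0.005,0.002,-0.036],[0,0,0]],
    [0,[-0.005,0.002,-0.046],[0,0,0]],
    [0,[-0.005,0.002,-0.05],[0,0,0]],
  ],
)

```text
t: 3.17
position: [485.1, 43.5, 169.4]
eef_rot: [-2.583, -1.788, 0.001]
ft_force: [-0.4, -1.3, 0.0]
gripper_width: 0.002
```

Call:
send_rows(
  targets=[
    [0,[0,0,-0.004],[0,0,0]],
    [0,[0,0,-0.008],[0,0,0]],
    [0,[0,0,-0.012],[0,0,0]],
    [0,[0,0,-0.016],[0,0,0]],
    [0,[0,0,-0.02],[0,0,0]],
  ],
)

```text
t: 3.58
position: [485.4, 43.5, 165.9]
eef_rot: [2.583, 1.788, 0.0]
ft_force: [-0.5, 0.1, 0.3]
gripper_width: -0.003
```

Call:
send_rows(
  targets=[
    [0,[0,0,-0.004],[0,0,0]],
    [0,[0,0,-0.008],[0,0,0]],
    [0,[0,0,-0.012],[0,0,0]],
    [0,[0,0,-0.016],[0,0,0]],
    [0,[0,0,-0.02],[0,0,0]],
  ],
)

```text
t: 4.0
position: [485.4, 43.5, 162.1]
eef_rot: [2.583, 1.788, 0.0]
ft_force: [-0.4, -0.2, 2.4]
gripper_width: -0.0
```

Call:
send_rows(
  targets=[
    [0,[0,0,-0.004],[0,0,0]],
    [0,[0,0,-0.008],[0,0,0]],
    [0,[0,0,-0.012],[0,0,0]],
    [0,[0,0,-0.016],[0,0,0]],
    [0,[0,0,-0.02],[0,0,0]],
  ],
)

```text
t: 4.42
position: [485.4, 43.5, 157.9]
eef_rot: [2.583, 1.788, 0.0]
ft_force: [-1.4, -0.6, 3.5]
gripper_width: -0.006
```

```bash
python3 look.py b3 343 165
```

```text
4.5167 [485.4  43.5 157.7] [ 0.1 -0.5  1.1] [407.7  74.3 228.5]
```

View pics/b3.png

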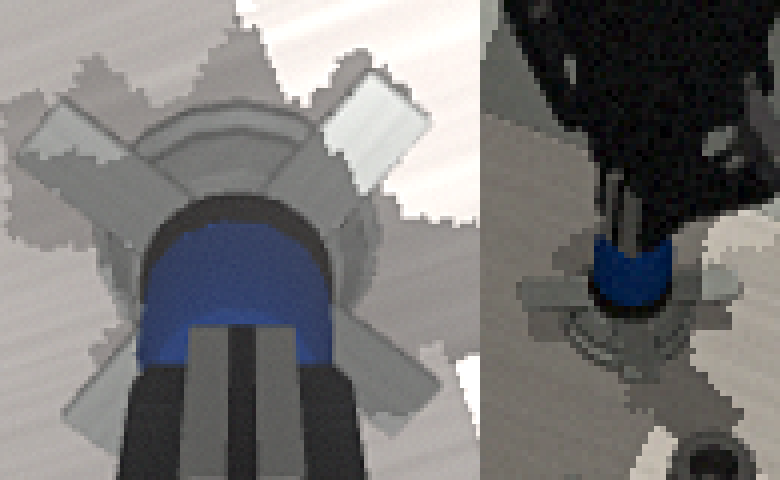

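Pressing works (about 3 N, washer gap shrinking). Continuing to the stop.

Call:
send_rows(
  targets=[
    [0,[0,0,-0.003],[0,0,0]],
    [0,[0,0,-0.006],[0,0,0]],
    [0,[0,0,-0.009],[0,0,0]],
    [0,[0,0,-0.012],[0,0,0]],
    [0,[0,0,-0.015],[0,0,0]],
  ],
)

```text
t: 4.93
position: [485.4, 43.5, 154.9]
eef_rot: [2.583, 1.788, 0.0]
ft_force: [-0.5, -0.2, 2.8]
gripper_width: 0.001
```

Call:
send_rows(
  targets=[
    [0,[0,0,-0.002],[0,0,0]],
    [0,[0,0,-0.004],[0,0,0]],
    [0,[0,0,-0.005],[0,0,0]],
  ],
)

```text
t: 5.18
position: [485.4, 43.5, 153.9]
eef_rot: [2.583, 1.788, 0.0]
ft_force: [-0.9, 1.1, 2.6]
gripper_width: 0.0
```

Call:
send_rows(
  targets=[
    [0,[0,0,-0.002],[0,0,0]],
    [0,[0,0,-0.004],[0,0,0]],
    [0,[0,0,-0.005],[0,0,0]],
  ],
)

```text
t: 5.43
position: [485.5, 43.5, 153.6]
eef_rot: [2.583, 1.788, 0.001]
ft_force: [-3.7, -0.6, 11.1]
gripper_width: -0.001
```

```bash
python3 look.py b4 343 165
```

```text
5.5333 [485.4  43.5 153.6] [-3.4 -0.1 10.2] [407.8  74.3 224.2]
```

View pics/b4.png

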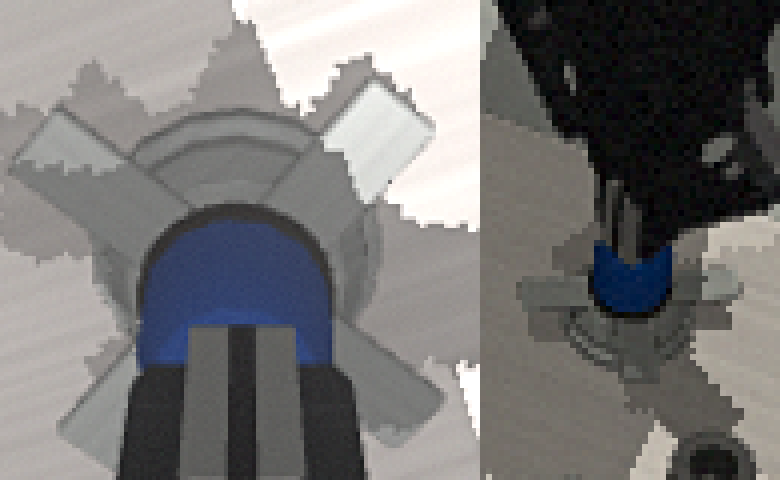

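Blue meets the stop (10 N at TCP z 153.6, about 10 mm down). Lifting off and moving to yellow.

Call:
send_rows(
  targets=[
    [0,[0,0,0.02],[0,0,0]],
    [0,[0,0,0.06],[0,0,0]],
    [0,[0,0,0.12],[0,0,0]],
    [0,[0,0,0.16],[0,0,0]],
    [0,[0,0,0.16],[0,0,0]],
  ],
)

```text
t: 5.95
position: [486.6, 43.6, 186.8]
eef_rot: [2.582, 1.787, 0.004]
ft_force: [0.6, 0.4, 0.1]
gripper_width: 0.004
```

Call:
send_rows(
  targets=[
    [0,[0.004,0.15,0],[0,0,0]],
    [0,[0.008,0.3,0],[0,0,0]],
    [0,[0.012,0.45,0],[0,0,0]],
    [0,[0.014,0.55,0],[0,0,0]],
    [0,[0.014,0.558,0],[0,0,0]],
  ],
)

```text
t: 6.37
position: [488.4, 158.2, 184.8]
eef_rot: [-2.579, -1.792, -0.002]
ft_force: [0.0, 0.3, -0.6]
gripper_width: 0.003
```

Call:
send_rows(
  targets=[
    [0,[0,0,0],[0,0,0]],
    [0,[0,0,0],[0,0,0]],
  ],
)

```text
t: 6.53
position: [487.9, 154.7, 184.6]
eef_rot: [2.583, 1.788, -0.001]
ft_force: [0.3, -0.8, -0.5]
gripper_width: 0.001
```

```bash
python3 look.py y1 393 184
```

```text
6.6333 [488.  154.2 184.7] [-0.2 -0.3  0.3] [410.3 185.5 255.2]
```

View pics/y1.png

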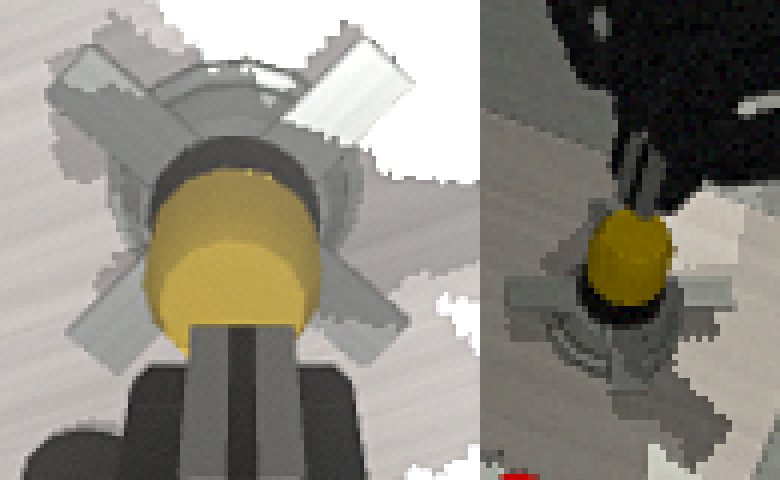

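Yellow is well placed, with the cap about 1.3 mm left of the tip in tool x. I'll correct that and descend.

Call:
send_rows(
  targets=[
    [0,[-0.002,-0.006,-0.018],[0,0,0]],
    [0,[-0.002,-0.006,-0.036],[0,0,0]],
    [0,[-0.002,-0.006,-0.054],[0,0,0]],
    [0,[-0.002,-0.006,-0.07],[0,0,0]],
    [0,[-0.002,-0.006,-0.08],[0,0,0]],
  ],
)

```text
t: 7.05
position: [487.5, 153.6, 168.2]
eef_rot: [-2.583, -1.787, 0.001]
ft_force: [1.2, -0.3, 0.1]
gripper_width: -0.004
```

Call:
send_rows(
  targets=[
    [0,[0,0,-0.004],[0,0,0]],
    [0,[0,0,-0.008],[0,0,0]],
    [0,[0,0,-0.012],[0,0,0]],
    [0,[0,0,-0.016],[0,0,0]],
    [0,[0,0,-0.02],[0,0,0]],
  ],
)

```text
t: 7.47
position: [487.9, 154.0, 164.9]
eef_rot: [2.583, 1.788, 0.0]
ft_force: [-0.1, -0.4, 0.2]
gripper_width: 0.002
```

Call:
send_rows(
  targets=[
    [0,[0,0,-0.004],[0,0,0]],
    [0,[0,0,-0.008],[0,0,0]],
    [0,[0,0,-0.012],[0,0,0]],
    [0,[0,0,-0.016],[0,0,0]],
    [0,[0,0,-0.02],[0,0,0]],
  ],
)

```text
t: 7.88
position: [487.8, 154.0, 161.1]
eef_rot: [2.583, 1.788, 0.0]
ft_force: [-0.4, -0.5, 3.0]
gripper_width: 0.001
```

Call:
send_rows(
  targets=[
    [0,[0,0,-0.004],[0,0,0]],
    [0,[0,0,-0.008],[0,0,0]],
    [0,[0,0,-0.012],[0,0,0]],
    [0,[0,0,-0.016],[0,0,0]],
    [0,[0,0,-0.02],[0,0,0]],
  ],
)

```text
t: 8.3
position: [487.8, 154.0, 156.8]
eef_rot: [-2.583, -1.788, -0.0]
ft_force: [-0.0, -0.5, 2.8]
gripper_width: 0.003
```

Call:
send_rows(
  targets=[
    [0,[0,0,-0.003],[0,0,0]],
    [0,[0,0,-0.006],[0,0,0]],
    [0,[0,0,-0.009],[0,0,0]],
    [0,[0,0,-0.012],[0,0,0]],
  ],
)

```text
t: 8.63
position: [487.8, 154.0, 154.5]
eef_rot: [2.583, 1.788, 0.0]
ft_force: [-0.3, 0.2, 1.7]
gripper_width: -0.003
```

Call:
send_rows(
  targets=[
    [0,[0,0,-0.002],[0,0,0]],
    [0,[0,0,-0.004],[0,0,0]],
    [0,[0,0,-0.006],[0,0,0]],
  ],
)

```text
t: 8.88
position: [487.9, 154.0, 153.6]
eef_rot: [2.583, 1.788, 0.0]
ft_force: [-3.5, 0.5, 9.6]
gripper_width: -0.003
```

Call:
send_rows(
  targets=[
    [0,[0,0,0.02],[0,0,0]],
    [0,[0,0,0.06],[0,0,0]],
    [0,[0,0,0.12],[0,0,0]],
    [0,[0,0,0.16],[0,0,0]],
    [0,[0,0,0.16],[0,0,0]],
  ],
)

```text
t: 9.3
position: [489.0, 154.3, 187.3]
eef_rot: [2.582, 1.787, 0.005]
ft_force: [0.0, -0.2, 0.1]
gripper_width: 0.003
```

Call:
send_rows(
  targets=[
    [0,[0.004,-0.15,0],[0,0,0]],
    [0,[0.008,-0.3,0],[0,0,0]],
    [0,[0.012,-0.45,0],[0,0,0]],
    [0,[0.016,-0.6,0],[0,0,0]],
    [0,[0.016,-0.75,0],[0,0,0]],
  ],
)

```text
t: 9.72
position: [490.9, 2.7, 185.2]
eef_rot: [2.582, 1.789, 0.0]
ft_force: [0.2, -0.0, 0.1]
gripper_width: 0.004
```

Call:
send_rows(
  targets=[
    [0,[0,-0.15,0],[0,0,0]],
    [0,[0,-0.28,0],[0,0,0]],
    [0,[0,-0.335,0],[0,0,0]],
    [0,[0,-0.335,0],[0,0,0]],
    [0,[0,-0.335,0],[0,0,0]],
  ],
)

```text
t: 10.13
position: [490.9, -63.0, 185.2]
eef_rot: [-2.584, -1.786, -0.0]
ft_force: [-0.9, 0.3, 0.2]
gripper_width: 0.001
```

```bash
python3 look.py g1 297 150
```

```text
10.2333 [490.9 -62.1 185.2] [-0.1  0.  -0.4] [413.3 -32.2 255.8]
```

View pics/g1.png

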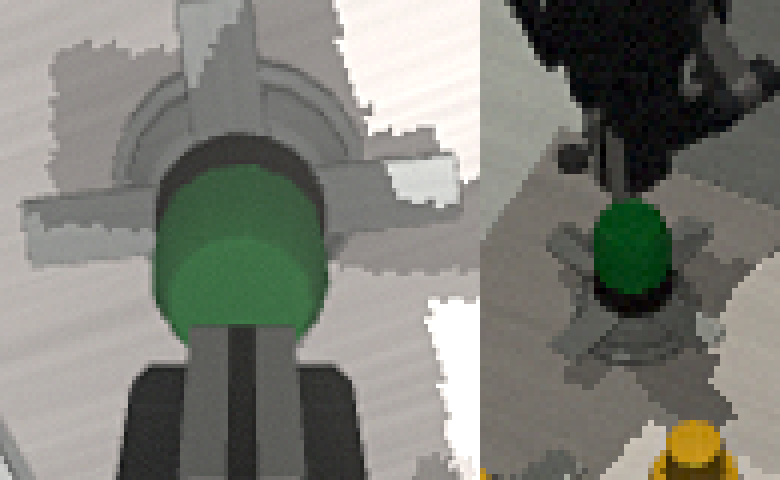

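The green cap is aligned (cap at column 240, tip at 242). Descending.

Call:
send_rows(
  targets=[
    [0,[0,0,-0.018],[0,0,0]],
    [0,[0,0,-0.036],[0,0,0]],
    [0,[0,0,-0.054],[0,0,0]],
    [0,[0,0,-0.07],[0,0,0]],
    [0,[0,0,-0.08],[0,0,0]],
  ],
)

```text
t: 10.65
position: [490.7, -62.7, 168.6]
eef_rot: [-2.582, -1.789, 0.001]
ft_force: [-1.3, 0.3, 0.1]
gripper_width: -0.002
```

Call:
send_rows(
  targets=[
    [0,[0,0,-0.004],[0,0,0]],
    [0,[0,0,-0.008],[0,0,0]],
    [0,[0,0,-0.012],[0,0,0]],
    [0,[0,0,-0.016],[0,0,0]],
    [0,[0,0,-0.02],[0,0,0]],
  ],
)

```text
t: 11.07
position: [491.1, -63.1, 165.4]
eef_rot: [2.583, 1.788, 0.0]
ft_force: [0.4, -1.0, 1.3]
gripper_width: 0.0
```

Call:
send_rows(
  targets=[
    [0,[0,0,-0.004],[0,0,0]],
    [0,[0,0,-0.008],[0,0,0]],
    [0,[0,0,-0.012],[0,0,0]],
    [0,[0,0,-0.016],[0,0,0]],
    [0,[0,0,-0.02],[0,0,0]],
  ],
)

```text
t: 11.48
position: [491.0, -63.1, 161.4]
eef_rot: [2.583, 1.788, 0.0]
ft_force: [0.2, 0.4, 3.8]
gripper_width: 0.002
```

Call:
send_rows(
  targets=[
    [0,[0,0,-0.004],[0,0,0]],
    [0,[0,0,-0.008],[0,0,0]],
    [0,[0,0,-0.012],[0,0,0]],
    [0,[0,0,-0.016],[0,0,0]],
    [0,[0,0,-0.02],[0,0,0]],
  ],
)

```text
t: 11.9
position: [491.0, -63.1, 157.3]
eef_rot: [2.583, 1.788, 0.0]
ft_force: [-0.9, -0.5, 3.0]
gripper_width: -0.006
```

Call:
send_rows(
  targets=[
    [0,[0,0,-0.003],[0,0,0]],
    [0,[0,0,-0.006],[0,0,0]],
    [0,[0,0,-0.009],[0,0,0]],
    [0,[0,0,-0.012],[0,0,0]],
    [0,[0,0,-0.014],[0,0,0]],
  ],
)

```text
t: 12.32
position: [491.0, -63.1, 154.4]
eef_rot: [2.583, 1.788, 0.0]
ft_force: [-0.3, 0.7, 2.6]
gripper_width: -0.002
```

Call:
send_rows(
  targets=[
    [0,[0,0,-0.002],[0,0,0]],
    [0,[0,0,-0.004],[0,0,0]],
    [0,[0,0,-0.006],[0,0,0]],
  ],
)

```text
t: 12.57
position: [491.1, -63.1, 153.6]
eef_rot: [2.583, 1.788, 0.0]
ft_force: [-3.0, 1.1, 11.0]
gripper_width: -0.0
```

Green is home (11 N at 153.6). Retreating up and toward the robot's right-rear for a clear view.

Call:
send_rows(
  targets=[
    [0,[0,0,0.02],[0,0,0]],
    [0,[0,0,0.08],[0,0,0]],
    [0,[0,0,0.2],[0,0,0]],
    [0,[0,0,0.4],[0,0,0]],
    [0,[0,0,0.6],[0,0,0]],
  ],
)

```text
t: 12.98
position: [489.7, -62.9, 273.5]
eef_rot: [-2.581, -1.787, 0.004]
ft_force: [1.4, 0.3, 0.3]
gripper_width: 0.007
```

Call:
send_rows(
  targets=[
    [0,[0,-0.15,0.1],[0,0,0]],
    [0,[-0.05,-0.3,0.1],[0,0,0]],
    [0,[-0.1,-0.45,0.1],[0,0,0]],
    [0,[-0.15,-0.55,0.1],[0,0,0]],
    [0,[-0.15,-0.55,0.1],[0,0,0]],
  ],
)

```text
t: 13.4
position: [459.6, -175.9, 293.4]
eef_rot: [2.586, 1.783, -0.002]
ft_force: [0.3, 1.0, 0.3]
gripper_width: 0.002
```

```bash
python3 - <<'E'
from rig import ctrl
from h import *
HS['green']=[(45,90)]
s=ctrl.camera('scene');t=ctrl.camera('top');o=ctrl.get_obs();print(o['t'],o['position'],o['qd'].round(3))
cv2.imwrite('pics/scenef.png',cv2.resize(s['color'][125:290,225:435,::-1],None,fx=3.5,fy=3.5,interpolation=cv2.INTER_NEAREST))
bs=blobs(s,(230,130,430,285),130)
for k in bs:print(k,bs[k][0].round(1),bs[k][1])
s0=cv2.imread('pics/scene0.png')[:,:,::-1].astype(int);d=abs(s0-s['color']).max(2)>60
print('changed px in bin/screwdriver/ring/bush',d[200:310,415:500].sum(),d[125:195,175:245].sum(),d[193:217,345:367].sum(),d[176:198,298:318].sum())
E
```

```text
13.5 [ 460.68929043 -173.52341726  293.18633611] [ 0.031  0.004  0.003 -0.001  0.004  0.002]
red [373.4 230.8] [366 223  15  17 193]
yellow [392.9 185. ] [388 181  11   9  75]
green [297.1 152.1] [292 146  12  15 122]
blue [343.  168.6] [337 161  13  16 156]
changed px in bin/screwdriver/ring/bush 0 48 0 0
```

View pics/scenef.png

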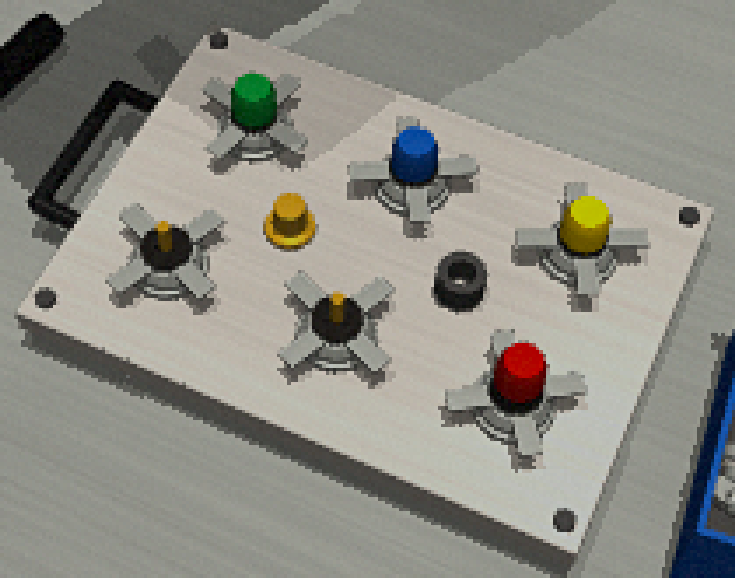

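The final picture shows blue, yellow and green each about 2.6 px lower and sitting on their washers. Red is unchanged, and so are the spacer, bush and bin. The 48 changed pixels near the screwdriver look like the arm's shadow. I'll hold still briefly, then hand in.

Call:
send_rows(
  targets=[
    [0,[0,0,0],[0,0,0]],
    [0,[0,0,0],[0,0,0]],
    [0,[0,0,0],[0,0,0]],
  ],
)

```text
t: 13.75
position: [461.3, -172.2, 293.2]
eef_rot: [-2.582, -1.79, -0.0]
ft_force: [-0.0, -0.8, 0.4]
gripper_width: -0.001
```

```bash
python3 -c "
from rig import ctrl
print(ctrl.get_obs()['qd'].round(3)); print(ctrl.close_job())"
```

```text
[ 0.002 -0.003 -0.001  0.001 -0.002 -0.001]
the job is handed in; nothing more can be done
None
```

I pressed the blue, yellow and green caps home in that order with the shut fingertips, at about 10 mm/s or less, and handed the job in at about 13.8 s with the arm clear.

- **Pressing:** each cap slid at about 3 N. Each met its stop at the same height, TCP z 153.6 mm, or about 80.6 mm at the fingertip against the 81 mm expected. The highest force read was about 11 N.
- **Final picture:** the three caps sit about 2.6 px lower and rest on their washers. Red, the spacer, the bush and the bin showed no change.
- **Checks that disagreed:**
  - The top and wrist cameras differed by about 3 mm in y, so I lined up each cap in the wrist view before pressing.
  - The caps lay up to about 4 mm off a perfect 110 mm grid, so I used their measured positions.
  - 48 pixels changed around the screwdriver. I took this as the arm's shadow and did not check it further; the arm never went low near it.

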